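# Push a jammed marker out of the desk organiser and stand it on its cap

## Robot

A 6-joint arm with a two-finger parallel gripper is mounted at the origin on the work surface. World frame = base frame: x ahead of the robot, y to its left, z up, the work surface at z = 0. Lengths are in m, angles in degrees, forces in N, time in s.
With the tool pointing down it reaches from about 0.275 to 0.725 m from the base axis. Payload 5.6 kg.
Tool frame: the origin (TCP) lies at the very end of the fingers, on their centre line; the grasp point (between the pads) lies 19 mm behind it (r.grasp_offset is the distance from the TCP to the grasp point, in m); z points along the fingers, y is the line along which they close (so a half turn about z gives the same grasp; the last joint's range is limited). The gripper opens to 85 mm and grips with 20 to 120 N. Pads are 22 mm wide; open, the fingers measure 114 mm over their backs; the gripper's body (76 mm by 85 mm) begins 54 mm behind the grasp point. The pads swing forward as they close: fully open they stand 13 mm farther back than shut.
Start: joints at [-57.319, 14.616, 6.199, 0, -81.583, -16.306], TCP at [0.155, -0.528, 0.231] pointing down, gripper open.
Joint ranges: [-168.99, 168.99], [-69.2, 112.95], [-62.41, 85.93], [-164.36, 98.24], [-168.68, -3.75], [-174.98, 174.98]. Speed limits (degrees/s): [147.25, 147.25, 180, 180, 180, 180].

## Interface

Orientations are given as a 3x3 rotation matrix whose columns are the frame's x, y, z axes.
In Python, from cell import r, camera, calibration gives the robot as it stands. The module is installed in compiled form; this text tells all that it offers.
- The arm moves only by the shell command python3 -m handwheel 'ROWS'. ROWS is JSON, a list of rows, each a list of 7 numbers: the gripper's target within -1 to 1 (fully open at 1, half-way at 0, shut at -1), then the shift along the tool's x, y, z in m, then the turn, a rotation vector about the tool's x, y, z in degrees. In form: [[claw, x, y, z, ax, ay, az], ...]. A call has exactly 8 rows; each row shifts and turns the commanded pose from where the row before left it, along the tool's axes as they then stand; what a row does not reach is not made up. A row lasts 1/8 s, in which the tool goes at most 62.5 mm and 10.7 degrees, less where a joint would pass 70% of its speed; a pose out of reach is approached as far as the arm can. A call with a gripper value outside its range is refused whole. The fingers move at their own pace and stop on an object; the grip force is fixed at half the most. Time passes only in rows, so rows that do not move let the fingers close, or fill a call up. It gives the time, the measured TCP pose, the force, the opening and the grip force at its end, in the units of the state.
- r.observe(): the state, without advancing time (a new reading comes with each control period).
- camera(name): name is "scene" or "top" or "wrist"; returns the picture (384x512x3 uint8, red, green, blue); there is no depth.
- calibration(name): a dict with "camera_matrix" (3x3 intrinsics, pixels), "R" (3x3) and "t" (3): a world point X has camera coordinates R X + t; the wrist camera has in their place "tool_from_camera" (4x4, takes a point from camera to tool coordinates, whose origin is the TCP and whose axes are the flange's). Camera axes: x right, y down, z forward; pixel columns grow to the right and rows downward; lengths in m; the calibration is good to about 2 mm. A picture is of the moment at which its call begins: read the wrist's pose just before it. calibration takes no time and is no camera call.
- r.close_job(): hands the job in; it is judged then, once.
The state is a dict: "time_s": time; "qpos": joint angles; "joint_velocities": joint speeds; "joint_efforts": joint torques, N m; "eef_pos": TCP position; "tcp_rot": TCP orientation; "force": force on the tool from outside, world axes, zero at the start; "ft_torque": the same for the moment, N m; "opening": finger opening in m; "gripper_force": force on a finger pad.
Only numpy, scipy, OpenCV 4.12 (cv2) and the standard library are available. Lean on these libraries where they do the work, as an engineer would, in place of code of your own. Each camera call takes 0.05 s, during which the arm holds its last target. There are 200 camera calls.

## Task

The fat marker has been shoved cap-first into the wooden organiser and is jammed inside one of its tunnels. Push it from behind with the wooden push stick, through the hole in the back wall, until about half of it sticks out of the front; then pull it out and stand it upright on its cap in the middle of the round cork coaster, leaving the stick lying on the desk clear of the organiser. Leave the thin marker in its tunnel and do not disturb the mug or the eraser.

Things in the scene. Friction and masses are not known exactly. Their poses are not given: they have to be found in the camera images.
- organiser: light wooden block screwed to the desk, 124 (x) x 130 (y) x 52 mm high. Origin: centre of its underside, z up. Open front at its own -y, 12 mm thick back wall at +y (faces at y = +53 and +65 mm). Two square tunnels (36 x 36 mm) run along y, centred at x = +30 and -30 mm, floor 6 mm above the desk, 18 mm viewing slot in the roof. Steel tabs 3 mm high reach out to x = +-81 mm
- hole_a (a point): centre of the access hole (20 x 20 mm, square, straight through the back wall into the tunnel) of the tunnel at x = +30 mm; on the outer face of the organiser's back wall, 22 mm above the desk; axes as the organiser
- hole_b (a point): the same for the tunnel at x = -30 mm
- mouth_a (a point): centre of the open front mouth of the tunnel at x = +30 mm, 130 mm from hole_a, 22 mm above the desk. Inside each tunnel, 37 to 57 mm from the back wall's outer face, two rubber spring pads pinch the cap: it takes roughly 8 to 20 N to move the fat marker until its cap end has passed them, then it slides freely
- mouth_b (a point): the same for the tunnel at x = -30 mm
- marker: fat marker, 100 mm, 80 g: grey square cap 32 x 32 x 40 mm with a flat end, then a round white barrel 31 mm in diameter, the last 12 mm tapering to a rounded tail. Stands only on its cap. Origin: centre of the flat cap end; own -y points to the tail. Starts lying wholly inside a tunnel, tail to the open front, cap end 3 to 17 mm from the back wall's inner face, axis 22 mm above the desk
- marker_tail (a point): the tail's end, on the marker's axis, 100 mm from the cap end
- thin_marker: thin marker, 100 mm long, 20 x 20 mm square cap and 19 mm round barrel, lying loose in the other tunnel; origin at the centre of its cap end, its own -y towards the tail. To be left there
- stick: wooden push stick, 200 mm long, 60 g, lying on the desk behind the organiser: a square handle 24 x 24 mm, 80 mm long, and coaxial with it a round rod 14 mm in diameter, 120 mm long. Origin: centre of the handle's underside; its own -y points along the rod towards the tip, z up; the axis lies 12 mm above the origin
- stick_tip (a point): centre of the rod's flat end, 160 mm from the handle's centre along the stick's -y
- coaster: flat round cork coaster fixed to the desk, 110 mm in diameter, 5 mm thick, in front of the organiser; origin at the centre of its underside
- mug: green mug with pens, 76 mm in diameter, 150 mm high with the pens, bystander; origin at the centre of its underside
- eraser: white eraser, 22 x 55 x 12 mm, bystander; origin at the centre of its underside
Things that resemble listed ones, but are neither listed nor needed, are in the scene too. There is more than one size of the stick; the one meant has the size given above. Several things look just like the coaster: the one meant starts nearest to the robot's base.

How it is judged:
By the outcome, as a careful person would: the job done as asked, in the order asked, and still so for the second after the job is handed in, with the robot touching nothing.
It also fails if it takes over 61 s, if anything falls off the work surface, if the arm or the gripper's body presses on something with over 40 N, if the wrist force passes 120 N, or if a joint passes its speed limit or range.

## Working session

There is one attempt and no reset: what is moved stays moved. The work goes in short steps, Python scripts to look and compute and a shell command to move; the robot and the scene stay as the last step left them, time stands still between calls to the robot, and variables do not carry over. Pictures are saved under pics/ and viewed, at most 10 in all, crops included, and the job is handed in when it is done.

```bash
mkdir -p pics
python3 - <<'E'
from cell import r,camera,calibration
import cv2,numpy as np
for n in("top","scene"):
    im=camera(n); cv2.imwrite(f"pics/{n}0.png",cv2.resize(im[:,:,::-1],(800,600),interpolation=cv2.INTER_CUBIC)); np.save(n,im)
    c=calibration(n);print(n,c["camera_matrix"],np.round(c["R"],3),c["t"])
print(calibration("wrist"))
o=r.observe();print(o["time_s"],o["tcp_rot"],o["opening"])
E
```

```text
top [[365.66437915   0.         253.64623529]
 [  0.         365.66437915 192.92857132]
 [  0.           0.           1.        ]] [[-0.028 -0.999 -0.044]
 [-0.993  0.033 -0.112]
 [ 0.114  0.04  -0.993]] [0.04944498 0.52865359 0.87698404]
scene [[448.48452137   0.         253.07926129]
 [  0.         448.48452137 191.23893869]
 [  0.           0.           1.        ]] [[ 0.643  0.766  0.001]
 [ 0.483 -0.404 -0.777]
 [-0.594  0.5   -0.63 ]] [-0.34562363 -0.19832884  1.4366015 ]
{'camera_matrix': array([[316.37022647,   0.        , 257.11910169],
       [  0.        , 316.37022647, 190.09254191],
       [  0.        ,   0.        ,   1.        ]]), 'tool_from_camera': array([[ 6.97605931e-04, -9.64437819e-01, -2.64308923e-01,
         6.68599125e-02],
       [ 9.99999524e-01,  4.92651196e-04,  8.41720180e-04,
        -6.90992982e-04],
       [-6.81574667e-04, -2.64309385e-01,  9.64437704e-01,
        -1.42180817e-01],
       [ 0.00000000e+00,  0.00000000e+00,  0.00000000e+00,
         1.00000000e+00]])}
0.1 [[-9.59448588e-01 -2.81883250e-01 -4.90932551e-04]
 [-2.81883675e-01  9.59447317e-01  1.56217781e-03]
 [ 3.06721605e-05  1.63721517e-03 -9.99998659e-01]] 0.08541799067774948
```

View pics/top0.png

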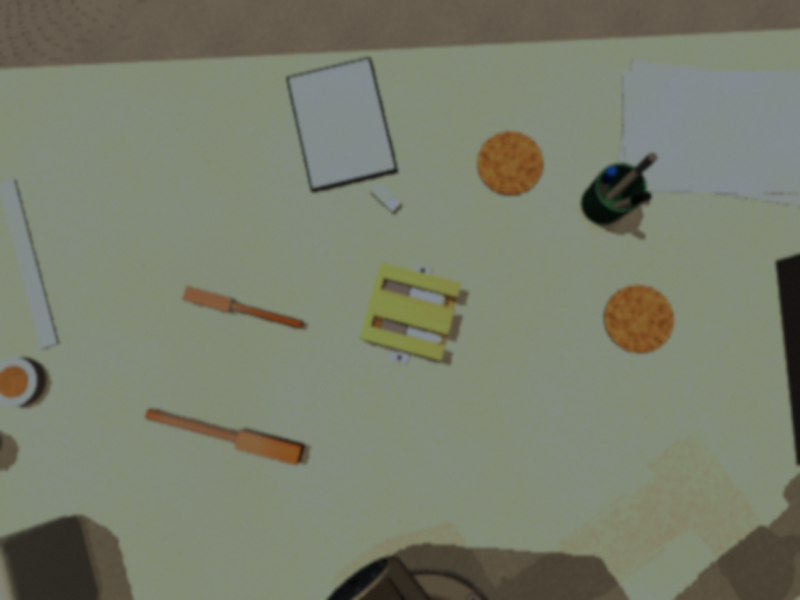

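View pics/scene0.png

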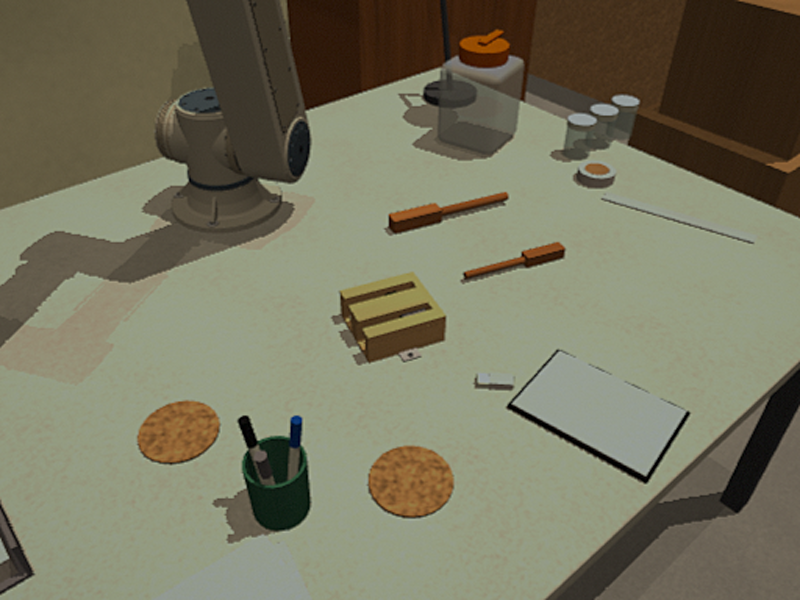

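The top view shows the organiser at about (412,312), its front facing right. The 200 mm stick is the upper one, from (185,292) to (303,325). The coasters are at (639,319) and (511,162). Next I'll enlarge the organiser and the stick.

```bash
cat > h.py <<'E'
import numpy as np
from cell import r,camera,calibration
def px(n,u,v,z,s=800/512):
    """pixel in the view (scale s) -> world point at height z"""
    c=calibration(n);R=np.array(c["R"]);t=np.array(c["t"])
    d=R.T@np.linalg.solve(c["camera_matrix"],[(u+.5)/s-.5,(v+.5)/s-.5,1]);o=-R.T@t
    return o+d*(z-o[2])/d[2]
def wpx(u,v,z,o,s=1):
    c=calibration("wrist");T=np.array(c["tool_from_camera"]);R=np.array(o["tcp_rot"])
    d=R@T[:3,:3]@np.linalg.solve(c["camera_matrix"],[(u+.5)/s-.5,(v+.5)/s-.5,1]);p=np.array(o["eef_pos"])+R@T[:3,3]
    return p+d*(z-p[2])/d[2]
E
python3 - <<'E'
from h import *
import cv2
im=np.load("top.npy")[:,:,::-1]
a=im[160:240,105:305]; cv2.imwrite("pics/crop.png",cv2.resize(a,(800,320),interpolation=cv2.INTER_CUBIC))
f=lambda n,u,v,z:print(n,np.round(px("top",u,v,z),4))
f("coA",639,319,.005);f("coB",511,162,.005);f("mug",605,210,0);f("er",386,200,.012)
E
```

```text
coA [ 0.4922 -0.3528  0.005 ]
coB [ 0.7607 -0.163   0.005 ]
mug [ 0.674  -0.3132  0.    ]
er [0.7022 0.0467 0.012 ]
```

View pics/crop.png

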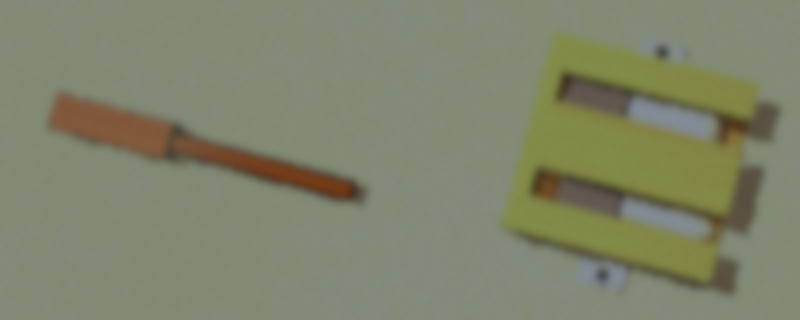

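The crop shows the organiser's roof corners at (558,35), (758,87), (712,282) and (503,230). Each slot shows a marker; which is the fat one isn't clear yet. The stick runs from (53,110) to its tip at (358,190).

Run:
```python
from h import *
def c(u,v,z): return px("top",u+4*105,v+4*160,z,4)
P=[c(*q,.052) for q in[(558,35),(758,87),(712,282),(503,230)]]
for p in P:print(np.round(p,4))
print("sides",[round(np.linalg.norm(P[i]-P[(i+1)%4]),4) for i in range(4)])
ctr=sum(P)/4; d=(P[0]+P[3]-P[1]-P[2]);d/=np.linalg.norm(d);e=(P[0]+P[1]-P[2]-P[3]);e/=np.linalg.norm(e)
print("ctr",ctr,"y axis",d,np.degrees(np.arctan2(d[1],d[0])),"across",np.degrees(np.arctan2(e[1],e[0])))
a=c(53,110,.024);b=c(176,143,.024);t=c(357,190,.016)
print("stick",a,b,t,np.linalg.norm(a-t),np.linalg.norm(a-b)); s=a-t;print(np.degrees(np.arctan2(s[1],s[0])))
```

```text
[0.5887 0.0539 0.052 ]
[ 0.5524 -0.0665  0.052 ]
[ 0.4358 -0.0344  0.052 ]
[0.4706 0.0902 0.052 ]
sides [np.float64(0.1258), np.float64(0.1209), np.float64(0.1293), np.float64(0.1235)]
ctr [0.51188529 0.01077952 0.052     ] y axis [0.27875177 0.96036319 0.        ] 73.81427972647414 across -16.24784203632388
stick [0.55709064 0.37915097 0.024     ] [0.53332048 0.29965754 0.024     ] [0.50051008 0.18614616 0.016     ] 0.20128640399161374 0.08297123515889403
73.66117180419491
```

```bash
cat >> h.py <<'E'
from scipy.spatial.transform import Rotation as Ro
def plan(target,rv=(0,0,0),n=8):
    """print n equal-world-step rows (tool-frame shift, turn) from the present pose to target"""
    o=r.observe();R=np.array(o["tcp_rot"]);d=(np.array(target)-o["eef_pos"])/n
    q=Ro.from_rotvec(np.array(rv)/n,degrees=True).as_matrix()
    for i in range(n): print(*np.round(R.T@d,4),*np.round(np.array(rv)/n,2)); R=R@q
E
python3 -c "
from h import *
plan((.5,.02,.2),(0,0,-57.5),12)"
```

```text
-0.0404 0.0356 0.0026 0.0 0.0 -4.79
-0.0433 0.0321 0.0026 0.0 0.0 -4.79
-0.0458 0.0284 0.0026 0.0 0.0 -4.79
-0.048 0.0245 0.0026 0.0 0.0 -4.79
-0.0499 0.0204 0.0026 0.0 0.0 -4.79
-0.0514 0.0162 0.0026 0.0 0.0 -4.79
-0.0526 0.0118 0.0026 0.0 0.0 -4.79
-0.0534 0.0074 0.0026 0.0 0.0 -4.79
-0.0538 0.0029 0.0026 0.0 0.0 -4.79
-0.0539 -0.0016 0.0026 0.0 0.0 -4.79
-0.0536 -0.0061 0.0026 0.0 0.0 -4.79
-0.0529 -0.0106 0.0026 0.0 0.0 -4.79
```

```bash
python3 -m handwheel '[[1,-0.040,0.036,0.003,0,0,-4.8],[1,-0.043,0.032,0.003,0,0,-4.8],[1,-0.046,0.028,0.003,0,0,-4.8],[1,-0.048,0.0245,0.003,0,0,-4.8],[1,-0.050,0.020,0.003,0,0,-4.8],[1,-0.051,0.016,0.003,0,0,-4.8],[1,-0.053,0.012,0.003,0,0,-4.8],[1,-0.053,0.007,0.003,0,0,-4.8]]'
python3 -m handwheel '[[1,-0.054,0.003,0.003,0,0,-4.8],[1,-0.054,-0.002,0.003,0,0,-4.8],[1,-0.054,-0.006,0.003,0,0,-4.8],[1,-0.053,-0.011,0.003,0,0,-4.8],[1,0,0,0,0,0,0],[1,0,0,0,0,0,0],[1,0,0,0,0,0,0],[1,0,0,0,0,0,0]]'
python3 - <<'E'
from h import *
import cv2,pickle
o=r.observe();im=camera("wrist");pickle.dump((o,im),open("w1.pkl","wb"))
cv2.imwrite("pics/w1.png",cv2.resize(im[:,:,::-1],(800,600),interpolation=cv2.INTER_CUBIC))
E
```

```text
time_s: 1.1
eef_pos: [0.3851, -0.1621, 0.2071]
tcp_rot: [[-0.574, -0.819, -0.0], [-0.819, 0.574, 0.0], [-0.0, 0.0, -1.0]]
force: [1.0, -0.3, -0.2]
opening: 0.0854
gripper_force: 0.0
time_s: 2.1
eef_pos: [0.5001, 0.0185, 0.1956]
tcp_rot: [[-0.277, -0.961, 0.001], [-0.961, 0.277, 0.0], [-0.0, -0.0, -1.0]]
force: [0.3, 0.4, 0.1]
opening: 0.0853
gripper_force: 0.0
```

View pics/w1.png

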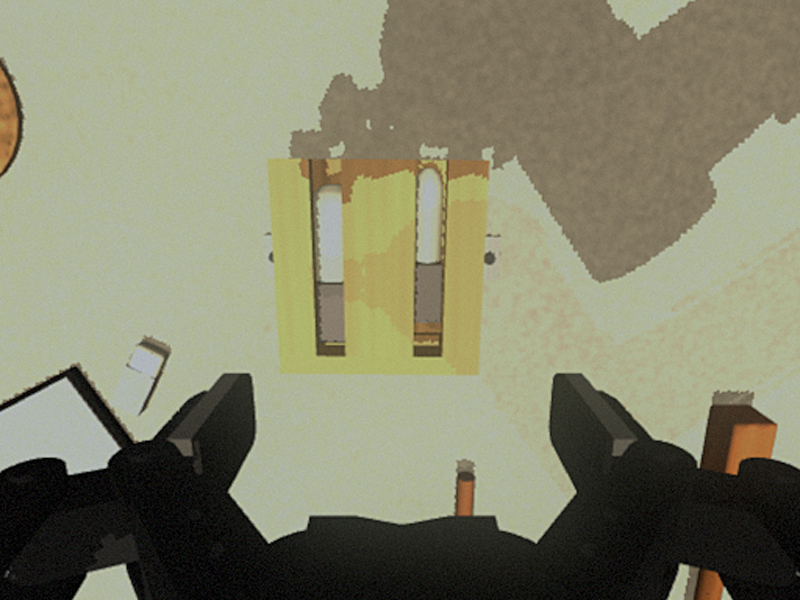

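The wrist view has world +x to the left, so tunnel A (+30) is the left slot at column 330 and B is the right one at column 430. The stick tip is at about (465,470). I'll enlarge the slots to tell the fat marker from the thin one.

Run:
```python
import pickle,cv2
o,im=pickle.load(open("w1.pkl","rb"))
cv2.imwrite("pics/w1c.png",cv2.resize(im[95:245,165:325,::-1],(640,600),interpolation=cv2.INTER_CUBIC))
```

```text
(no output)
```

View pics/w1c.png

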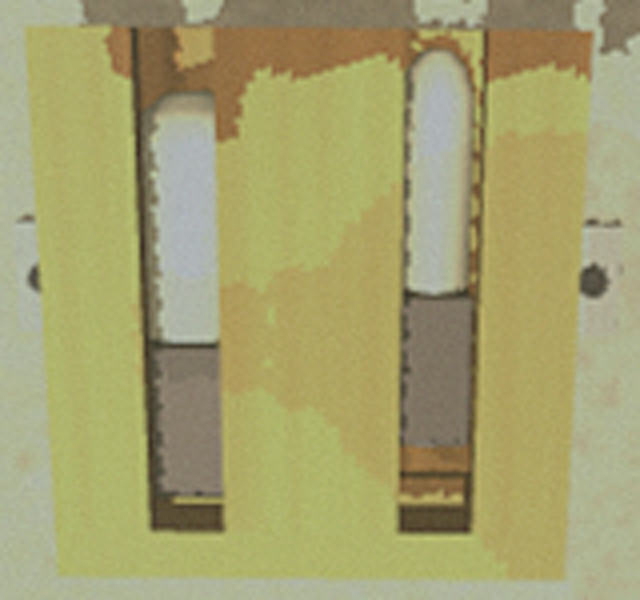

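The right barrel is narrow, with a round tail and floor showing beside it, so it is the thin marker. The left one, in tunnel A at org x=+30, fills its slot and is the fat one. The roof corners are at (25,28), (592,30), (566,578) and (58,576). I'll refine the poses with these.

Run:
```python
from h import *
import pickle
o,im=pickle.load(open("w1.pkl","rb"))
c=lambda u,v,z:wpx(u+660,v+380,z,o,4)
P=[c(*q,.052) for q in[(25,28),(592,30),(566,578),(58,576)]]
print([round(np.linalg.norm(P[i]-P[(i+1)%4]),4) for i in range(4)])
ctr=sum(P)/4;d=P[2]+P[3]-P[0]-P[1];d/=np.linalg.norm(d);e=P[0]+P[3]-P[1]-P[2]
print(ctr,d,np.degrees(np.arctan2(d[1],d[0])),np.degrees(np.arctan2(e[1],e[0])))
x=np.array([d[1],-d[0],0])
f=lambda p:((p-ctr)@x,(p-ctr)@d)
print("cap",f(c(190,495,.038)),"tail",f(c(190,95,.033)),"tabs",f(c(36,278,.003)),f(c(594,281,.003)))
t=wpx(465,477,.014,o,800/512);print("tip",t,f(t))
h=ctr+.03*x+.065*d;print("hole",h)
```

```text
[np.float64(0.1233), np.float64(0.1292), np.float64(0.1242), np.float64(0.1291)]
[0.51248325 0.01082795 0.052     ] [0.28264778 0.95922377 0.        ] 73.58170371684673 -16.28297964940524
cap (np.float64(0.03126633746225859), np.float64(0.048656884984337456)) tail (np.float64(0.028860680735244115), np.float64(-0.04949511153211227)) tabs (np.float64(0.07583657883167438), np.float64(0.00010344702594508245)) (np.float64(-0.07392447512141179), np.float64(-8.441927526477155e-06))
tip [0.49955401 0.18751168 0.014     ] (np.float64(-0.06234130272551269), np.float64(0.16582480875406735))
hole [0.55963207 0.06469806 0.052     ]
```

```bash
python3 -m handwheel '[[1,-0.046,0.0065,0.012,0,0,0],[1,-0.046,0.0065,0.012,0,0,0],[1,-0.046,0.0065,0.012,0,0,0],[1,-0.046,0.0065,0.012,0,0,0],[1,-0.046,0.0065,0.012,0,0,0],[1,-0.046,0.0065,0.012,0,0,0],[1,-0.046,0.0065,0.012,0,0,0],[1,0,0,0.014,0,0,0]]'
python3 - <<'E'
from h import *
o=r.observe();print(o["eef_pos"],o["tcp_rot"]);R=np.array(o["tcp_rot"]);print(R.T@(np.array([.5455,.3405,.004])-o["eef_pos"]))
E
```

```text
time_s: 3.15
eef_pos: [0.5456, 0.3438, 0.0962]
tcp_rot: [[-0.274, -0.962, 0.0], [-0.962, 0.274, 0.0], [-0.0, -0.0, -1.0]]
force: [0.5, -0.7, 0.8]
opening: 0.085
gripper_force: 0.0
[0.54561892 0.3437866  0.09619934] [[-2.73984655e-01 -9.61734055e-01  1.24744947e-04]
 [-9.61734010e-01  2.73984681e-01  2.98813933e-04]
 [-3.21557741e-04 -3.81010258e-05 -9.99999948e-01]]
[ 0.00322306 -0.0007826   0.09219834]
```

```bash
python3 -m handwheel '[[1,0.003,-0.001,0.025,0,0,0.4],[1,0,0,0.025,0,0,0],[1,0,0,0.025,0,0,0],[1,0,0,0.017,0,0,0],[1,0,0,0,0,0,0],[-1,0,0,0,0,0,0],[-1,0,0,0,0,0,0],[-1,0,0,0,0,0,0]]'
python3 -m handwheel '[[-1,0,0,0,0,0,0],[-1,0,0,0,0,0,0],[-1,0,0,-0.01,0,0,0],[-1,0,0,-0.01,0,0,0],[-1,0,0,-0.01,0,0,0],[-1,0,0,-0.01,0,0,0],[-1,0,0,-0.01,0,0,0],[-1,0,0,0,0,0,0]]'
python3 - <<'E'
from h import *
import cv2,pickle
o=r.observe();im=camera("wrist");pickle.dump((o,im),open("w2.pkl","wb"));print(o["eef_pos"],o["tcp_rot"])
cv2.imwrite("pics/w2.png",cv2.resize(im[:,:,::-1],(800,600),interpolation=cv2.INTER_CUBIC))
E
```

```text
time_s: 4.15
eef_pos: [0.546, 0.3385, 0.0061]
tcp_rot: [[-0.283, -0.959, 0.001], [-0.959, 0.283, 0.001], [-0.001, -0.001, -1.0]]
force: [-0.2, -0.5, -0.1]
opening: 0.032
gripper_force: 0.0
time_s: 5.15
eef_pos: [0.5462, 0.3386, 0.0565]
tcp_rot: [[-0.283, -0.959, 0.002], [-0.959, 0.283, 0.001], [-0.002, -0.001, -1.0]]
force: [1.1, -0.5, -0.1]
opening: 0.0228
gripper_force: 59.6
[0.54621798 0.33860758 0.05651238] [[-0.28265742 -0.95921956  0.00162037]
 [-0.95921927  0.28265967  0.00137748]
 [-0.00177932 -0.00116494 -0.99999774]]
```

View pics/w2.png

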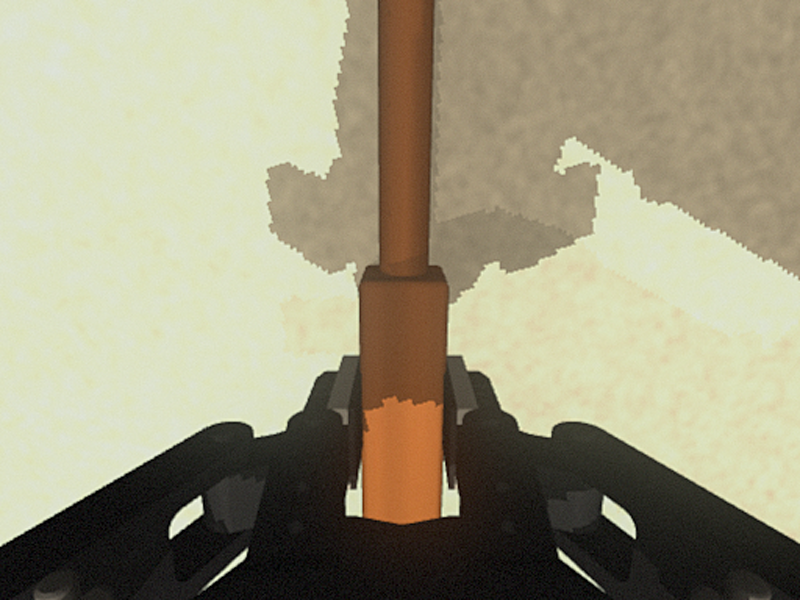

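The stick is held in line with the tool, with the handle's front edge at about v=280. I'll check the tip's position against a prediction in the scene camera.

Run:
```python
from h import *
import cv2,pickle
o,im=pickle.load(open("w2.pkl","rb"));R=np.array(o["tcp_rot"]);p=np.array(o["eef_pos"])
e=wpx(404,281,.0745,o,800/512);print("handle front, tool:",R.T@(e-p))
for u,v in((404,275),(406,5)):print(R.T@(wpx(u,v,.0695,o,800/512)-p))
L=(R.T@(e-p))[0]+.12
outs=[]
for n in("scene","top"):
    im=camera(n)[:,:,::-1].copy();c=calibration(n)
    def pr(X):
        q=c["camera_matrix"]@(np.array(c["R"])@X+c["t"]);return q[:2]/q[2]
    t=p+R@np.array([L,0,-.006]);f=p+R@np.array([L-.12,0,-.006]);a=pr(t);print(n,a,pr(f),t)
    u,v=np.int64(a)-[50,50];print(u,v);k=cv2.resize(im[v:v+100,u:u+100],(400,400),interpolation=cv2.INTER_CUBIC)
    s=lambda q:tuple(int(x) for x in ((q-[u,v]+.5)*4))
    for q in(a,pr(f)):cv2.circle(k,s(q),3,(0,255,0),-1)
    outs.append(k)
cv2.imwrite("pics/tip.png",np.hstack(outs))
```

```text
handle front, tool: [ 0.03772463  0.00017112 -0.01805499]
[ 0.03817634  0.00019301 -0.0130558 ]
[ 0.10259662  0.00054513 -0.01317084]
scene [298.39809428 161.14098672] [337.09865519 150.99634965] [0.50162622 0.18730681 0.06223172]
248 111
top [189.42892504 205.26096155] [142.29971271 192.82990556] [0.50162622 0.18730681 0.06223172]
139 155
```

View pics/tip.png

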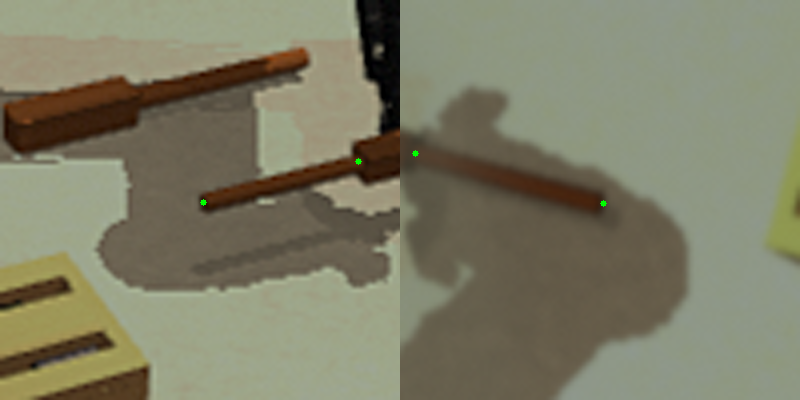

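The prediction matches in both views: the tip is 158 mm ahead of the TCP and 6 mm above it. Moving behind hole_a at the right height.

```bash
python3 -m handwheel '[[-1,0.0135,-0.015,0.0067,0,0,0],[-1,0.0135,-0.015,0.0067,0,0,0],[-1,0.0135,-0.015,0.0067,0,0,0],[-1,0.0135,-0.015,0.0067,0,0,0],[-1,0.0135,-0.015,0.0067,0,0,0],[-1,0.0135,-0.015,0.0067,0,0,0],[-1,0,0,0,0,0,0],[-1,0,0,0,0,0,0]]'
python3 - <<'E'
from h import *
import cv2
o=r.observe();R=np.array(o["tcp_rot"]);p=np.array(o["eef_pos"])
t=p+R@[.158,0,-.006];d=np.array([.2815,.9596,0]);x=np.array([.9596,-.2815,0]);q=t-[.5123,.0108,0]
print("tip org",q@x,q@d,t[2], "yaw",np.degrees(np.arctan2(-R[1,0],-R[0,0])))
im=camera("top")[155:225,160:300,::-1];cv2.imwrite("pics/t2.png",cv2.resize(im,(800,400),interpolation=cv2.INTER_CUBIC))
E
```

```text
time_s: 6.3
eef_pos: [0.6093, 0.235, 0.0152]
tcp_rot: [[-0.283, -0.959, 0.0], [-0.959, 0.283, 0.0], [-0.0, -0.0, -1.0]]
force: [0.4, 0.1, -0.7]
opening: 0.0227
gripper_force: 59.6
tip org 0.029710821452340996 0.08448025300421848 0.021119095968022108 yaw 73.56600189318793
```

View pics/t2.png

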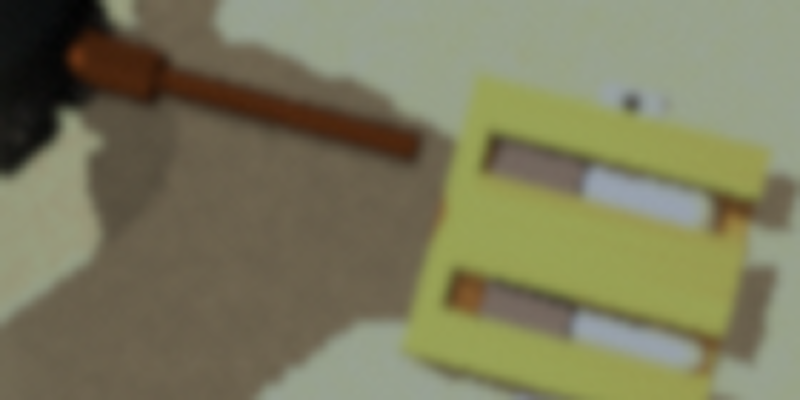

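The rod points at tunnel A's slot, in line. I'll insert 30 mm first and check the force.

```bash
python3 -m handwheel '[[-1,0.005,0,-0.001,0,0,0],[-1,0.005,0,0,0,0,0],[-1,0.005,0,0,0,0,0],[-1,0.005,0,0,0,0,0],[-1,0.005,0,0,0,0,0],[-1,0.005,0,0,0,0,0],[-1,0,0,0,0,0,0],[-1,0,0,0,0,0,0]]'
```

```text
time_s: 7.35
eef_pos: [0.6007, 0.2063, 0.0161]
tcp_rot: [[-0.283, -0.959, 0.0], [-0.959, 0.283, 0.0], [-0.0, -0.0, -1.0]]
force: [-0.1, -0.4, -0.7]
opening: 0.0227
gripper_force: 59.6
```

Inserted without contact. Now pushing.

```bash
python3 -m handwheel '[[-1,0.005,0,0,0,0,0],[-1,0.005,0,0,0,0,0],[-1,0.005,0,0,0,0,0],[-1,0.005,0,0,0,0,0],[-1,0.005,0,0,0,0,0],[-1,0.005,0,0,0,0,0],[-1,0.005,0,0,0,0,0],[-1,0,0,0,0,0,0]]'
python3 -m handwheel '[[-1,0.005,0,0,0,0,0],[-1,0.005,0,0,0,0,0],[-1,0.005,0,0,0,0,0],[-1,0.005,0,0,0,0,0],[-1,0.005,0,0,0,0,0],[-1,0,0,0,0,0,0],[-1,0,0,0,0,0,0],[-1,0,0,0,0,0,0]]'
python3 - <<'E'
from h import *
import cv2
a=camera("top")[155:225,160:300,::-1];b=camera("scene")[160:260,200:300,::-1]
cv2.imwrite("pics/t3.png",np.hstack([cv2.resize(a,(480,240),interpolation=cv2.INTER_CUBIC),cv2.resize(b,(240,240))]))
o=r.observe();q=np.array(o["eef_pos"])+np.array(o["tcp_rot"])@[.158,0,-.006]-[.5123,.0108,0];print("tip org y",q@[.2815,.9596,0],o["force"])
E
```

```text
time_s: 8.35
eef_pos: [0.5932, 0.1765, 0.0176]
tcp_rot: [[-0.282, -0.959, 0.007], [-0.959, 0.282, 0.007], [-0.009, -0.005, -1.0]]
force: [2.4, 10.7, -1.0]
opening: 0.0224
gripper_force: 59.6
time_s: 9.35
eef_pos: [0.5835, 0.1485, 0.0159]
tcp_rot: [[-0.283, -0.959, -0.0], [-0.959, 0.283, -0.0], [0.0, 0.0, -1.0]]
force: [0.2, 0.4, -0.8]
opening: 0.0229
gripper_force: 59.5
tip org y -0.005645307329775417 [ 0.47962382 -0.20743889 -0.05027741]
```

View pics/t3.png

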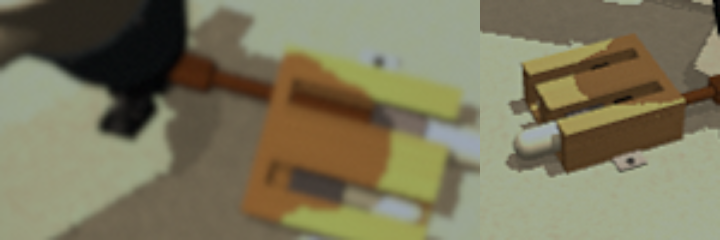

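The tail sticks out of mouth A by about 40 mm, and the pads have been passed. I need about 10 mm more, then withdraw.

```bash
python3 -m handwheel '[[-1,0.004,0,0,0,0,0],[-1,0.004,0,0,0,0,0],[-1,0.003,0,0,0,0,0],[-1,0,0,0,0,0,0],[-1,0,0,0,0,0,0],[-1,-0.02,0,0,0,0,0],[-1,-0.025,0,0,0,0,0],[-1,-0.025,0,0,0,0,0]]'
python3 -m handwheel '[[-1,-0.03,0,0,0,0,0],[-1,-0.03,0,0,0,0,0],[-1,-0.03,0,0,0,0,0],[-1,-0.02,0.02,0,0,0,0],[-1,0,0.02,0.004,0,0,0],[-1,0,0.02,0.005,0,0,0],[-1,0,0,0,0,0,0],[-1,0,0,0,0,0,0]]'
python3 - <<'E'
from h import *
import cv2
a=camera("top")[150:250,90:330,::-1];b=camera("scene")[130:270,190:390,::-1]
cv2.imwrite("pics/t4.png",np.vstack([cv2.resize(a,(720,300),interpolation=cv2.INTER_CUBIC),np.hstack([cv2.resize(b,(429,300),interpolation=cv2.INTER_CUBIC),np.zeros((300,291,3),np.uint8)])]))
o=r.observe();print(o["eef_pos"])
E
```

```text
time_s: 10.45
eef_pos: [0.6008, 0.2069, 0.0161]
tcp_rot: [[-0.282, -0.959, 0.0], [-0.959, 0.282, 0.0], [-0.0, -0.0, -1.0]]
force: [-0.0, -0.0, 0.5]
opening: 0.0226
gripper_force: 59.5
time_s: 11.45
eef_pos: [0.5744, 0.3283, 0.0072]
tcp_rot: [[-0.282, -0.959, 0.001], [-0.959, 0.282, 0.0], [-0.0, -0.0, -1.0]]
force: [-0.3, 0.7, -0.4]
opening: 0.0226
gripper_force: 59.5
[0.57457499 0.32782754 0.00714356]
```

View pics/t4.png

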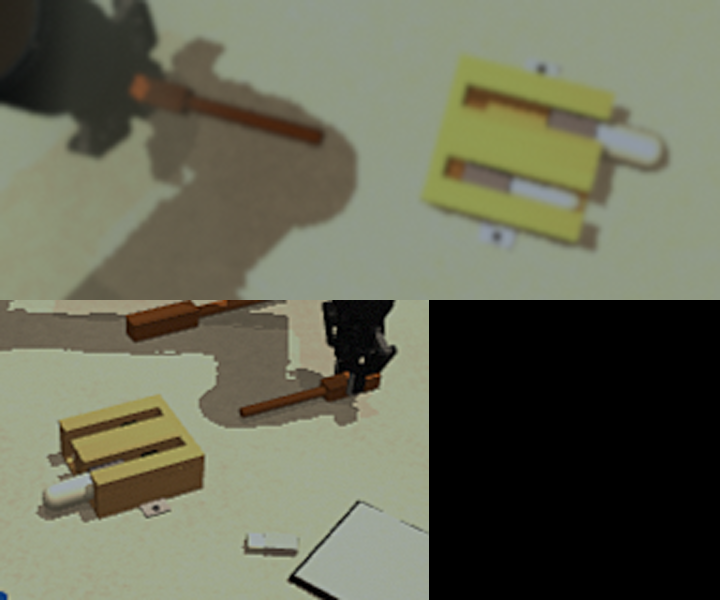

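The marker now protrudes about 48 mm, so half of it is out, and the stick is clear behind the organiser. I'll lay the stick down, lift off, and cross to the front.

```bash
python3 -m handwheel '[[-1,0,0,0.001,0,0,0],[1,0,0,0,0,0,0],[1,0,0,0,0,0,0],[1,0,0,0,0,0,0],[1,0,0,-0.02,0,0,0],[1,0,0,-0.04,0,0,0],[1,0,0,-0.04,0,0,0],[1,0,0,-0.04,0,0,0]]'
python3 -m handwheel '[[1,0.05,-0.0075,0,0,0,0],[1,0.05,-0.0075,0,0,0,0],[1,0.05,-0.0075,0,0,0,0],[1,0.05,-0.0075,0,0,0,0],[1,0.05,-0.0075,0,0,0,0],[1,0.05,-0.0075,0,0,0,0],[1,0.05,-0.0075,0,0,0,0],[1,0.05,-0.0075,0,0,0,0]]'
python3 -m handwheel '[[1,0,0,0,0,-9,0],[1,0,0,0,0,-9,0],[1,0,0,0,0,-9,0],[1,0,0,0,0,-8,0],[1,0,0,0,0,0,0],[1,0,0,0,0,0,0],[1,0,0,0,0,0,0],[1,0,0,0,0,0,0]]'
python3 - <<'E'
from h import *
import cv2
o=r.observe();R=np.array(o["tcp_rot"]);p=np.array(o["eef_pos"]);print(p,R,o["qpos"])
print("to go",R.T@(np.array([.5184,-.0752,.0089])-p), np.array([.5184,-.0752,.0089])-p)
a=camera("top");w=camera("wrist");np.save("t5",a);np.save("w5",w)
cv2.imwrite("pics/t5.png",np.hstack([cv2.resize(a[140:250,80:340,::-1],(400,170)),cv2.resize(w[:,:,::-1],(400,300))[:170]])) if 0 else None
cv2.imwrite("pics/t5.png",cv2.resize(w[:,:,::-1],(800,600),interpolation=cv2.INTER_CUBIC))
E
```

```text
time_s: 12.55
eef_pos: [0.5737, 0.3277, 0.1475]
tcp_rot: [[-0.283, -0.959, 0.0], [-0.959, 0.283, 0.0], [-0.0, -0.0, -1.0]]
force: [-0.5, 0.6, -0.1]
opening: 0.0855
gripper_force: 0.0
time_s: 13.55
eef_pos: [0.5179, -0.0744, 0.1464]
tcp_rot: [[-0.283, -0.959, 0.001], [-0.959, 0.283, 0.0], [-0.0, -0.001, -1.0]]
force: [1.1, 0.1, 0.4]
opening: 0.0854
gripper_force: 0.0
time_s: 14.55
eef_pos: [0.5185, -0.0719, 0.1465]
tcp_rot: [[-0.23, -0.96, 0.162], [-0.787, 0.281, 0.55], [-0.573, -0.001, -0.819]]
force: [0.5, 0.6, -0.5]
opening: 0.0853
gripper_force: 0.0
[ 0.51849218 -0.07188052  0.1465454 ] [[-2.29637255e-01 -9.59761028e-01  1.61633848e-01]
 [-7.86652564e-01  2.80816636e-01  5.49836121e-01]
 [-5.73100754e-01 -8.86823435e-04 -8.19484435e-01]] [-16.97752603  17.92163273   1.51214088 -36.03372052 -76.95084337
  10.14320378]
to go [ 0.08151712 -0.00072163  0.11095819] [-9.21805042e-05 -3.31947631e-03 -1.37645399e-01]
```

View pics/t5.png

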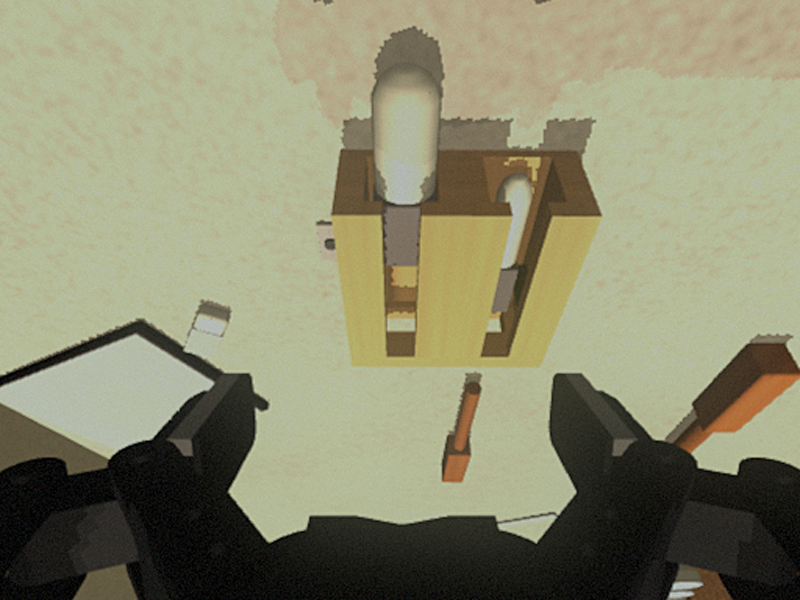

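The fat marker's white barrel protrudes from mouth A, with its tail at (405,65) and its centreline at about column 406. The stick lies behind the organiser and the thin marker is still in place. That was the 11th picture, one over the limit of 10, so I'll view no more and check by numbers from here.

Run:
```python
from h import *
o=r.observe();x=np.array([.9596,-.2815,0]);d=np.array([.2815,.9596,0])
for u,v,z in((405,66,.024),(405,120,.03),(407,185,.03)):
    q=wpx(u,v,z,o,800/512)-[.5123,.0108,0];print(q@x,q@d)
```

```text
0.02833898049086926 -0.12039724222417515
0.028251362407001827 -0.0999638943618746
0.027096086161968038 -0.06557421321138675
```

```bash
python3 -m handwheel '[[1,0.0116,0,0.0156,0,0,0],[1,0.0116,0,0.0156,0,0,0],[1,0.0116,0,0.0156,0,0,0],[1,0.0116,0,0.0156,0,0,0],[1,0.0116,0,0.0156,0,0,0],[1,0.0116,0,0.0156,0,0,0],[1,0.0116,0,0.0156,0,0,0],[1,0,0,0,0,0,0]]'
python3 -m handwheel '[[-1,0,0,0,0,0,0],[-1,0,0,0,0,0,0],[-1,0,0,0,0,0,0],[-1,0,0,0,0,0,0],[-1,0,0,0,0,0,0],[-1,0,0,0,0,0,0],[-1,0,0,0,0,0,0],[-1,0,0,0,0,0,0]]'
python3 -c "
from h import *
o=r.observe();R=np.array(o['tcp_rot']);d=np.array([.2815,.9596,0]);print(o['eef_pos'],'pull unit in tool',R.T@-d,'up',R.T@[0,0,1.])"
```

```text
time_s: 15.65
eef_pos: [0.5162, -0.0763, 0.0083]
tcp_rot: [[-0.234, -0.959, 0.16], [-0.785, 0.283, 0.551], [-0.574, 0.004, -0.819]]
force: [-0.3, 0.2, 0.5]
opening: 0.0854
gripper_force: 0.0
time_s: 16.65
eef_pos: [0.5176, -0.0768, 0.0106]
tcp_rot: [[-0.231, -0.959, 0.163], [-0.786, 0.283, 0.55], [-0.574, -0.001, -0.819]]
force: [0.2, -0.4, 5.6]
opening: 0.0293
gripper_force: 59.0
[ 0.51760713 -0.07675403  0.01056848] pull unit in tool [ 0.81910827 -0.00133174 -0.57370226] up [-0.57368224 -0.00102041 -0.81907731]
```

```bash
python3 -m handwheel '[[-1,0.0035,0,-0.0035,0,0,0],[-1,0.01,0,-0.0072,0,0,0],[-1,0.0105,0,-0.0072,0,0,0],[-1,0.0105,0,-0.0072,0,0,0],[-1,0.0105,0,-0.0072,0,0,0],[-1,0.0105,0,-0.0072,0,0,0],[-1,0.0105,0,-0.0072,0,0,0],[-1,0.0105,0,-0.0072,0,0,0]]'
python3 - <<'E'
from h import *
o=r.observe();R=np.array(o['tcp_rot']);p=np.array(o['eef_pos']);print(o['qpos'],p)
# marker axis in tool: cap end assumed 67-ish mm behind grasp
t=-np.array([.2815,.9596,0]);print("tail dir in tool",R.T@t)
x=np.array([.9596,-.2815,0]);d=-t
im=camera("top");np.save("t6",im);c=calibration("top")
# white barrel / grey cap profile along the marker axis line (z=.04)
for y in np.arange(-.06,-.22,-.006):
    X=np.array([.5123,.0108,0])+.0295*x+y*d;X[2]=.038
    q=c["camera_matrix"]@(np.array(c["R"])@X+c["t"]);u,v=np.int64(np.round(q[:2]/q[2]));print(round(y,3),im[v,u])
E
```

```text
time_s: 17.65
eef_pos: [0.4905, -0.1672, 0.0103]
tcp_rot: [[-0.232, -0.959, 0.162], [-0.786, 0.283, 0.55], [-0.574, -0.0, -0.819]]
force: [0.1, -0.4, -0.6]
opening: 0.029
gripper_force: 59.1
[-27.69852902  30.22566678  -1.86339724 -36.7425467  -70.10898007
  27.92389867] [ 0.49054287 -0.16720788  0.01032325]
tail dir in tool [ 0.81917788 -0.00139285 -0.57360271]
-0.06 [132 118  72]
-0.066 [134 139 115]
-0.072 [125 128 106]
-0.078 [137 145 123]
-0.084 [141 150 131]
-0.09 [142 151 132]
-0.096 [142 151 131]
-0.102 [140 149 129]
-0.108 [70 69 59]
-0.114 [90 80 74]
-0.12 [101  90  83]
-0.126 [100  89  82]
-0.132 [101  89  83]
-0.138 [99 88 81]
-0.144 [99 88 80]
-0.15 [120 122 125]
-0.156 [141 150 159]
-0.162 [142 151 162]
-0.168 [143 151 162]
-0.174 [142 151 162]
-0.18 [141 151 160]
-0.186 [142 151 160]
-0.192 [142 151 159]
-0.198 [142 151 153]
-0.204 [131 133 114]
-0.21 [125 125 100]
-0.216 [123 125 100]
```

Run:
```python
from h import *
for n,u,v in(("scene",179,431),("top",639,319)):print(n,px(n,u,v,.005))
# orange blob centroid of the coaster in top
import cv2
for n,c0 in(("top",(639,319)),("scene",(179,431))):
    im=np.load(n+".npy").astype(int);m=((im[:,:,0]-im[:,:,2])>45).astype(np.uint8)
    k,l,s,c=cv2.connectedComponentsWithStats(cv2.morphologyEx(m,cv2.MORPH_CLOSE,np.ones((3,3))))
    i=np.argmin(np.hypot(*(c-np.array(c0)/1.5625).T)+1e3*(s[:,4]<100));print(n,s[i],c[i],px(n,*c[i],.005,1))
o=r.observe();R=np.array(o['tcp_rot']);p=np.array(o['eef_pos'])
for yaw in(30,50,70):
    b=np.radians(-106.35+yaw);h=np.array([np.cos(b),np.sin(b),0]);z=.8192*h-np.array([0,0,.5736]);y=np.cross([0,0,1],h);
    if yaw==30: print("y now",R[:,1])
    for s in(1,-1):
        Y=s*y;Rf=np.c_[np.cross(Y,z),Y,z];rv=Ro.from_matrix(R.T@Rf).as_rotvec(degrees=True);print(yaw,s,rv,np.linalg.norm(rv),"tail->",Rf@[.819,0,-.574])
```

```text
scene [ 0.49661289 -0.35416654  0.005     ]
top [ 0.49221593 -0.35275632  0.005     ]
top [ 387  182   44   44 1519] [408.62738644 203.69519421] [ 0.4929403  -0.35243539  0.005     ]
scene [  88  256   53   40 1597] [113.76518472 275.86537257] [ 0.4962886  -0.35543588  0.005     ]
y now [-9.59018185e-01  2.83344527e-01  1.00640899e-05]
30 1 [106.14525692  -7.03875216 106.2645058 ] 150.36124764275078 tail-> [-0.22183062  0.91344933 -0.3416784 ]
30 -1 [  5.81380748  87.67293899 -32.85842689] 93.80842608938951 tail-> [-1.04402073e-04  4.29904602e-04  1.00017120e+00]
50 1 [ 92.06783993 -10.61026848  92.1710894 ] 130.7079747677131 tail-> [-0.52087066  0.78249105 -0.3416784 ]
50 -1 [  9.63852837  83.6358183  -54.47747374] 100.27784639301593 tail-> [-2.45141891e-04  3.68270570e-04  1.00017120e+00]
70 1 [ 77.94609759 -13.48209181  78.03332634] 111.11507975764623 tail-> [-0.75708602  0.55715281 -0.3416784 ]
70 -1 [ 13.40589513  77.50556998 -75.77241726] 109.21671401404484 tail-> [-3.56313980e-04  2.62217673e-04  1.00017120e+00]
```

```bash
python3 -m handwheel '[[-1,-0.023,0,-0.033,0,0,0],[-1,-0.023,0,-0.033,0,0,0],[-1,-0.023,0,-0.033,0,0,0],[-1,0,0,0,0.96,8.36,-5.45],[-1,0,0,0,0.96,8.36,-5.45],[-1,0,0,0,0.96,8.36,-5.45],[-1,0,0,0,0.96,8.36,-5.45],[-1,0,0,0,0.96,8.36,-5.45]]'
python3 -m handwheel '[[-1,0,0,0,0.96,8.36,-5.45],[-1,0,0,0,0.96,8.36,-5.45],[-1,0,0,0,0.96,8.36,-5.45],[-1,0,0,0,0.96,8.36,-5.45],[-1,0,0,0,0.96,8.36,-5.45],[-1,0,0,0,0,0,0],[-1,0,0,0,0,0,0],[-1,0,0,0,0,0,0]]'
python3 - <<'E'
from h import *
o=r.observe();R=np.array(o['tcp_rot']);p=np.array(o['eef_pos']);print(o['qpos'],p);print("tail",R@[.8192,-.0014,-.5736],"cap",p+R@[-.0618,0,.0286])
print("to go",np.array([.494,-.3535,.055])-(p+R@[-.0618,0,.0286]))
print("x: ",R.T@(np.array([.494,-.3535,.055])-(p+R@[-.0618,0,.0286])))
E
```

```text
time_s: 18.7
eef_pos: [0.4915, -0.1659, 0.132]
tcp_rot: [[0.119, -0.971, 0.207], [-0.977, -0.152, -0.147], [0.174, -0.185, -0.967]]
force: [-1.1, -1.6, -1.5]
opening: 0.0293
gripper_force: 59.3
time_s: 19.7
eef_pos: [0.491, -0.1734, 0.1337]
tcp_rot: [[0.305, -0.858, 0.414], [-0.552, -0.514, -0.657], [0.776, -0.028, -0.63]]
force: [-0.3, 0.2, -0.8]
opening: 0.0292
gripper_force: 59.4
[ 10.2360163    4.94898714 -61.39079728  91.06759989 -46.08014018
 -60.94650381] [ 0.49104153 -0.17340257  0.13369335]
tail [ 0.01381183 -0.07437386  0.99718871] cap [ 0.48401567 -0.158097    0.06771171]
to go [ 0.00998433 -0.195403   -0.01271171]
x:  [0.10099469 0.09216031 0.14053525]
```

```bash
python3 -m handwheel '[[-1,0.0168,0.0154,0.0234,0,0,0],[-1,0.0168,0.0154,0.0234,0,0,0],[-1,0.0168,0.0154,0.0234,0,0,0],[-1,0.0168,0.0154,0.0234,0,0,0],[-1,0.0168,0.0154,0.0234,0,0,0],[-1,0.0168,0.0154,0.0234,0,0,0],[-1,0,0,0,0,0,0],[-1,0,0,0,0,0,0]]'
cat > fin.py <<'E'
from h import *
o=r.observe();R=np.array(o['tcp_rot']);p=np.array(o['eef_pos']);print(o['qpos'],p)
t=R@[.8192,-.0014,-.5736];cap=p+R@[-.0618,0,.0286];print("tail",t,"cap",cap)
a=np.cross(t,[0,0,1.]);a*=np.degrees(np.arcsin(np.linalg.norm(a)))/np.linalg.norm(a);rv=R.T@a
R2=R@Ro.from_rotvec(rv,degrees=True).as_matrix();cap2=p+R2@[-.0618,0,.0286]
print("turn",rv,"then shift",R2.T@(np.array([.494,-.3535,.0])-cap2*[1,1,0]),"down unit",R2.T@[0,0,-1.],"capz",cap2[2])
E
python3 fin.py
```

```text
time_s: 20.7
eef_pos: [0.5029, -0.335, 0.1665]
tcp_rot: [[0.328, -0.883, 0.336], [-0.588, -0.469, -0.659], [0.739, 0.019, -0.673]]
force: [-0.0, -0.1, -0.7]
opening: 0.0289
gripper_force: 59.6
[-17.38520612   5.37329187 -52.18999154  98.13563822 -32.25321077
 -42.65320001] [ 0.50293916 -0.3350241   0.16654152]
tail [ 0.07748409 -0.10326784  0.9916852 ] cap [ 0.49225927 -0.31751903  0.1016053 ]
turn [0.67061498 7.32745419 0.93986987] then shift [0.01387399 0.01664527 0.01977409] down unit [-0.81915991  0.00140101  0.57356349] capz 0.0995135246740913
```

```bash
python3 -m handwheel '[[-1,0,0,0,6.6,0.2,-6.1],[-1,0,0,0,6.6,0.2,-6.1],[-1,0,0,0,6.6,0.2,-6.1],[-1,0,0,0,6.6,0.2,-6.1],[-1,0,0,0,0,0,0],[-1,0,0,0,0.3,3.7,0.4],[-1,0,0,0,0.3,3.7,0.4],[-1,0,0,0,0,0,0]]'; python3 fin.py
```

```text
time_s: 21.7
eef_pos: [0.5201, -0.2869, 0.2539]
tcp_rot: [[0.608, -0.509, 0.609], [-0.309, -0.859, -0.409], [0.731, 0.06, -0.679]]
force: [0.0, -0.2, -1.9]
opening: 0.0289
gripper_force: 59.9
[-28.70650067  -7.36350698 -50.81557421  98.17611454  -3.81055402
  -6.9794598 ] [ 0.52007527 -0.28693198  0.2539056 ]
tail [ 0.14928714 -0.01738779  0.98869539] cap [ 0.49992538 -0.27953251  0.1892803 ]
turn [2.04404507 7.88240265 2.90001108] then shift [0.01373224 0.07060923 0.01943958] down unit [-0.81916022  0.00140328  0.57356304] capz 0.186877597565565
```

The arm sits at its j4 and j5 limits on this side, so I'll go through tool-down and tilt to the other side, where j4 has range.

```bash
python3 -m handwheel '[[-1,0,0,0,0,-9.4,0],[-1,0,0,0,0,-9.4,0],[-1,0,0,0,0,-9.4,0],[-1,0,0,0,0,-9.4,0],[-1,0,0,0,0,-9.4,0],[-1,0,0,0,0,0,0],[-1,0,0,0,0,0,0],[-1,0,0,0,0,0,0]]'; python3 fin.py
```

```text
time_s: 22.7
eef_pos: [0.529, -0.3695, 0.3205]
tcp_rot: [[0.73, -0.602, 0.322], [-0.478, -0.788, -0.389], [0.488, 0.13, -0.863]]
force: [0.7, -0.7, -0.8]
opening: 0.0291
gripper_force: 59.9
[-11.46694644   5.03730475  -8.28244697  22.91342351 -54.46145396
  56.25099392] [ 0.52897638 -0.3694725   0.32045879]
tail [ 0.41432566 -0.1677988   0.8945867 ] cap [ 0.49305748 -0.35102898  0.26562386]
turn [ 4.49199501 25.38664771  6.3533839 ] then shift [-0.01444324  0.00974967 -0.0206525 ] down unit [-0.81917067  0.0014078   0.5735481 ] capz 0.25343056658734986
```

I'll fit a simple kinematic model from the poses logged so far, to choose a final orientation that can be reached.

```bash
cat > kin.py <<'E'
from h import *
from scipy.optimize import least_squares
E=lambda s,a:Ro.from_euler(s,a,degrees=True).as_matrix()
def fk(q,k):
    a1,a,h0,l1,l2,e,L,c6,c5,c2,c3,c4=k
    j=np.array(q)+[a1,c2,c3,c4,c5,c6]
    A=E('z',j[0])@E('y',j[1]);B=E('z',j[0])@E('y',j[1]-j[2])
    W=B@S(j[3],j[4],j[5])
    p=E('z',j[0])@[a,0,h0]+A@[0,0,l1]+B@[l2,0,e]+W@[0,0,L]
    return p,W
s=[1,1,1]
def S(j4,j5,j6): # forearm frame: x forward; tool z = forward at j5=0
    return E('x',s[0]*j4)@E('y',-j5)@E('y',90)@E('z',s[2]*j6)
D=[([-57.319,14.616,6.199,0,-81.583,-16.306],[.155,-.528,.231],[[-.95945,-.28188,0],[-.28188,.95945,.0016],[0,.0016,-1]]),
([-16.97752603,17.92163273,1.51214088,-36.03372052,-76.95084337,10.14320378],[0.51849218,-0.07188052,0.1465454],[[-.22964,-.95976,.16163],[-.78665,.28082,.54984],[-.5731,-.0009,-.81948]]),
([-27.69852902,30.22566678,-1.86339724,-36.7425467,-70.10898007,27.92389867],[.49054,-.16721,.01032],[[-.232,-.959,.162],[-.786,.283,.55],[-.574,0,-.819]]),
([10.2360163,4.94898714,-61.39079728,91.06759989,-46.08014018,-60.94650381],[.49104,-.1734,.13369],[[.305,-.858,.414],[-.552,-.514,-.657],[.776,-.028,-.63]]),
([-17.38520612,5.37329187,-52.18999154,98.13563822,-32.25321077,-42.65320001],[.50294,-.33502,.16654],[[.328,-.883,.336],[-.588,-.469,-.659],[.739,.019,-.673]]),
([-28.70650067,-7.36350698,-50.81557421,98.17611454,-3.81055402,-6.9794598],[.52008,-.28693,.25391],[[.608,-.509,.609],[-.309,-.859,-.409],[.731,.06,-.679]]),
([-11.46694644,5.03730475,-8.28244697,22.91342351,-54.46145396,56.25099392],[.52898,-.36947,.32046],[[.73,-.602,.322],[-.478,-.788,-.389],[.488,.13,-.863]])]
def res(k):
    o=[]
    for q,p,R in D:
        P,W=fk(q,k);o+=list((P-p)*5)+list((W-np.array(R)).ravel())
    return np.array(o)
def fit():
    best=None
    for s0 in(1,-1):
      for s2 in(1,-1):
        s[0],s[2]=s0,s2
        for c6 in(0,90,180,-90):
            for a1 in(-16,16):
                m=least_squares(res,[a1,0,.3,.4,.3,.0,.2,c6,0,0,0,0],x_scale=[10,.1,.1,.1,.1,.1,.1,10,5,5,5,5])
                if best is None or m.cost<best[0].cost:best=(m,s0,s2)
    m,s[0],s[2]=best;return m
E
python3 - <<'E'
from kin import *
m=fit();print(m.cost,s,np.round(m.x,3),np.abs(m.fun).max())
np.save("k.npy",np.r_[m.x,s[0],s[2]])
E
```

```text
0.31237488342337694 [-1, 1, -1] [-6.0010e+00 -1.7100e-01  3.0100e-01  4.5500e-01  2.6900e-01  7.5000e-02
  3.3300e-01  8.9791e+01  4.4490e+00  4.7439e+01  4.5307e+01  8.3350e+00] 0.2895870433432121
```

```bash
cat >> kin.py <<'E'
def rot(q,v):
    s1,s2,s3,s4,s5,s6=v[:6]
    return E('z',s1*q[0])@E('y',s2*q[1]+s3*q[2])@E('x',s4*q[3])@E('y',s5*q[4])@E('z',s6*q[5])
E
python3 - <<'E'
from kin import *
import itertools
out=[]
for v in itertools.product((1,-1),repeat=6):
    # R = rot @ C (constant tool frame), plus const between handled by C only
    M=[rot(q,v) for q,p,R in D]
    for mid in(0,90,-90,180):
        M=[E('z',v[0]*q[0])@E('y',v[1]*q[1]+v[2]*q[2])@E('x',v[3]*q[3])@E('y',v[4]*q[4]+mid)@E('z',v[5]*q[5]) for q,p,R in D]
        C=sum(m.T@np.array(R) for m,(q,p,R) in zip(M,D));u,_,w=np.linalg.svd(C);C=u@w
        out.append((max(np.abs(m@C-np.array(R)).max() for m,(q,p,R) in zip(M,D)),v,mid,C))
out.sort(key=lambda x:x[0])
for x in out[:3]:print(x[0],x[1],x[2],np.round(x[3],3).tolist())
E
```

```text
0.0013205172137880719 (1, 1, -1, -1, -1, 1) -90 [[-0.0, -1.0, -0.0], [-1.0, 0.0, -0.0], [0.0, 0.0, -1.0]]
0.0013205172137882313 (1, 1, -1, -1, -1, -1) 90 [[0.0, 1.0, 0.0], [-1.0, 0.0, -0.0], [-0.0, -0.0, 1.0]]
0.6532711956148592 (1, -1, -1, -1, -1, 1) -90 [[-0.094, -0.952, -0.291], [-0.996, 0.087, 0.035], [-0.008, 0.292, -0.956]]
```

```bash
cat > ik.py <<'E'
from kin import *
def chain(q):
    a=E('z',q[0]);b=a@E('y',q[1]);c=a@E('y',q[1]-q[2]);d=c@E('x',-q[3]);e=d@E('y',-q[4]+90)@E('z',-q[5])@np.array([[0,1,0],[-1,0,0],[0,0,1.]])
    return a,b,c,d,e
# links: base xyz(z only + y + x), upper z, fore x,z, tool z ; lateral lumped in base y
def row(q):
    a,b,c,d,e=chain(q);return np.c_[a,b[:,2],c[:,0],c[:,2],d[:,2],e[:,2]]
K=np.vstack([row(q) for q,_,_ in D]);y=np.hstack([p for _,p,_ in D])
k=np.linalg.lstsq(K,y,rcond=1e-6)[0]
if __name__=="__main__":print(np.round(k,4),"err",np.abs(K@k-y).max())
lo=np.array([-168.99,-69.2,-62.41,-164.36,-168.68,-174.98])+1.5;hi=np.array([168.99,112.95,85.93,98.24,-3.75,174.98])-1.5
def ik(p,R,q0s):
    best=None
    for q0 in q0s:
        m=least_squares(lambda q:np.r_[(row(q)@k-p)*5,(chain(q)[4]-R).ravel()],np.clip(q0,lo+.1,hi-.1),bounds=(lo,hi),x_scale=30)
        if best is None or m.cost<best.cost:best=m
    return best
def Rf(phi,el=35):
    b=np.radians(phi);h=np.array([np.cos(b),np.sin(b),0]);z=np.cos(np.radians(el))*h-[0,0,np.sin(np.radians(el))];Y=np.cross(h,[0,0,1.])
    return np.c_[np.cross(Y,z),Y,z]
E
python3 - <<'E'
from ik import *
import ik
print(np.round(k,4),"err",np.abs(K@k-y).max())
rng=np.random.default_rng(0);q0s=[lo+(hi-lo)*rng.random(6) for _ in range(12)]
C=np.array([.494,-.3535])
for zc in(.005,.055):
  for phi in range(-180,180,20):
    R=Rf(phi);p=np.array([*C,zc])-R@[-.0618,0,.0286];m=ik(p,R,q0s)
    if m.cost<1e-4:print(zc,phi,np.round(m.x,1))
E
```

```text
[ 0.2508 -0.098   0.1411  0.4013  0.1363 -0.0037  0.0957  0.4056] err 0.1346296695979817Traceback (most recent call last):
  File "<stdin>", line 8, in <module>
TypeError: 'module' object is not callable. Did you mean: 'ik.ik(...)'?
```

Run:
```python
from ik import *
for n,F in(("full",lambda q:np.hstack(chain(q))),("noy",lambda q:np.c_[row(q),chain(q)[1][:,0],chain(q)[3][:,1]]),("tool3",lambda q:np.c_[row(q),chain(q)[4][:,:2]])):
    K=np.vstack([F(q) for q,_,_ in D]);k,_,rk,_=np.linalg.lstsq(K,y,rcond=1e-6);e=(K@k-y).reshape(-1,3);print(n,rk,np.round(k,3),np.round(np.abs(e).max(1),4))
for q,p,R in D:
    a,b,c,d,e=chain(q);w=p-.3*e[:,2];print(np.abs(e-np.array(R)).max(),np.round(a.T@np.array(p),3),np.round(a.T@w,3))
```

```text
full 12 [-0.    -0.     0.149  0.    -0.     0.521  0.2   -0.    -0.     0.2
 -0.154  0.    -0.    -0.     0.362] [0.0002 0.0001 0.0001 0.0001 0.     0.0001 0.0001]
noy 10 [ 0.     0.     0.148  0.521  0.401 -0.    -0.     0.362 -0.    -0.154] [0.0002 0.0001 0.     0.     0.     0.     0.0001]
tool3 10 [ 0.102 -0.024  0.115  0.374  0.278  0.079  0.013  0.309  0.103 -0.006] [0.0726 0.0196 0.0439 0.0372 0.0413 0.038  0.1021]
0.0016000000000002143 [ 0.528 -0.155  0.231] [ 0.528 -0.155  0.531]
1.3176559479277628e-05 [0.517 0.083 0.147] [ 0.519 -0.089  0.392]
0.00041800588561802243 [0.512 0.08  0.01 ] [ 0.546 -0.089  0.256]
0.00045112866246121985 [ 0.452 -0.258  0.134] [ 0.365 -0.042  0.323]
0.0002949405282672325 [ 0.58  -0.169  0.167] [ 0.425 -0.011  0.369]
0.0004215723228263579 [ 0.594 -0.002  0.254] [0.375 0.018 0.458]
0.0004522531161210708 [ 0.592 -0.257  0.32 ] [ 0.474 -0.162  0.579]
```

```bash
sed -i 's/return np.c_\[a,b.*/return np.c_[a[:,2],b[:,2],c[:,0],d[:,1],e[:,2]]/' ik.py
python3 - <<'E'
from ik import *
print(np.round(k,4),np.abs(K@k-y).max())
rng=np.random.default_rng(0);q0s=[lo+(hi-lo)*rng.random(6) for _ in range(10)]
for zc in(.005,.065):
  for phi in range(-180,180,20):
    R=Rf(phi);p=np.array([.494,-.3535,zc])-R@[-.0618,0,.0286];m=ik(p,R,q0s)
    if m.cost<1e-5:print(zc,phi,np.round(m.x,1),np.round(p,3))
E
```

```text
[ 0.148   0.5209  0.4008 -0.1544  0.3621] 0.00027833809875987825
0.005 -180 [ -14.3   61.3   39.1   13.7 -121.1  -74.5] [ 0.482 -0.354  0.072]
0.005 -160 [  -8.5   54.4   20.4   24.  -106.1  -65.7] [ 0.483 -0.358  0.072]
0.005 -140 [ -3.4  46.6   1.   34.3 -90.3 -61.3] [ 0.485 -0.361  0.072]
0.005 -120 [ -0.2  38.5 -18.8  47.5 -74.8 -60.9] [ 0.488 -0.364  0.072]
0.005 -100 [ -1.7  30.3 -37.8  68.2 -60.8 -64.9] [ 0.492 -0.365  0.072]
0.005 -40 [ -54.4   14.2  -38.4 -144.1  -20.3 -115.8] [ 0.503 -0.361  0.072]
0.005 -20 [ -49.    14.3  -24.9  -91.2  -23.4 -161.1] [ 0.505 -0.358  0.072]
0.005 0 [ -53.9   19.7  -16.8  -75.3  -43.2 -161.6] [ 0.506 -0.354  0.072]
0.005 20 [ -55.8   27.    -5.4  -64.6  -61.5 -158.7] [ 0.505 -0.349  0.072]
0.005 40 [ -54.6   34.8    8.   -56.4  -78.5 -155.2] [ 0.503 -0.346  0.072]
0.005 60 [ -51.4   42.8   22.4  -49.9  -94.6 -151.1] [ 0.5   -0.343  0.072]
0.005 80 [ -46.7   50.5   36.9  -44.3 -109.9 -145.9] [ 0.496 -0.342  0.072]
0.005 100 [ -41.1   57.8   50.5  -38.4 -124.  -138.8] [ 0.492 -0.342  0.072]
0.005 120 [ -34.5   63.9   61.1  -30.  -135.2 -127.6]
[... 603 characters left out ...]
96 -0.365  0.132]
0.065 -20 [-38.8   6.9 -23.3 -68.1 -16.5 168.3] [ 0.505 -0.358  0.132]
0.065 20 [ -54.9   21.7   -3.2  -61.5  -64.2 -166.5] [ 0.505 -0.349  0.132]
0.065 40 [ -54.4   30.5   10.4  -55.5  -82.1 -161. ] [ 0.503 -0.346  0.132]
0.065 60 [ -51.5   39.1   25.1  -50.5  -98.8 -156. ] [ 0.5   -0.343  0.132]
0.065 80 [ -47.    47.4   40.1  -46.  -114.6 -150.6] [ 0.496 -0.342  0.132]
0.065 100 [ -41.4   55.1   54.5  -41.4 -129.3 -143.8] [ 0.492 -0.342  0.132]
0.065 120 [ -34.9   61.7   66.3  -34.1 -141.7 -133. ] [ 0.488 -0.343  0.132]
0.065 140 [ -27.6   66.    70.4  -19.  -147.3 -113.4] [ 0.485 -0.346  0.132]
0.065 160 [ -20.6   64.9   60.4    0.7 -140.5  -89.1] [ 0.483 -0.349  0.132]
```

```bash
cat > go.py <<'E'
from ik import *
def path(phi,zc,n,C=(.494,-.3535)):
    o=r.observe();R=np.array(o['tcp_rot']);p=np.array(o['eef_pos']);q=np.array(o['qpos'])
    T=Rf(phi);P=np.array([*C,zc])-T@[-.0618,0,.0286]
    rv=Ro.from_matrix(R.T@T).as_rotvec(degrees=True);dl=(P-p)/n;print("rv",rv,np.linalg.norm(rv),"to",P)
    s=Ro.from_rotvec(rv/n,degrees=True).as_matrix();q1=q
    for i in range(n):
        sh=R.T@dl;R=R@s;p=p+dl;m=ik(p,R,[q1]);dq=m.x-q1;q1=m.x
        print(np.round(sh,4),np.round(rv/n,2),"|",np.round(q1,0),"c %.0e"%m.cost,"dq",round(np.abs(dq).max(),1))
E
python3 -c "
from go import *
path(-110,.08,14)"
```

```text
rv [-44.14106886  17.27489438  58.22691805] 75.08148854137907 to [ 0.48988917 -0.36479442  0.14702788]
[-0.0082 -0.0002  0.0097] [-3.15  1.23  4.16] | [-10.   5. -13.  29. -52.  45.] c 9e-21 dq 10.9
[-0.0085 -0.0001  0.0095] [-3.15  1.23  4.16] | [ -9.   5. -18.  35. -50.  34.] c 6e-21 dq 11.1
[-0.0087 -0.      0.0093] [-3.15  1.23  4.16] | [ -7.   5. -22.  41. -50.  23.] c 2e-21 dq 10.9
[-0.0089  0.0001  0.0091] [-3.15  1.23  4.16] | [ -7.   6. -25.  46. -50.  13.] c 5e-22 dq 10.4
[-0.009   0.0003  0.0089] [-3.15  1.23  4.16] | [ -6.   7. -28.  51. -51.   3.] c 5e-23 dq 9.7
[-0.0092  0.0005  0.0087] [-3.15  1.23  4.16] | [ -5.   9. -29.  54. -53.  -6.] c 1e-24 dq 9.0
[-0.0093  0.0007  0.0086] [-3.15  1.23  4.16] | [ -4.  11. -30.  56. -55. -14.] c 9e-27 dq 8.2
[-0.0095  0.0009  0.0084] [-3.15  1.23  4.16] | [ -3.  13. -31.  58. -57. -21.] c 8e-30 dq 7.5
[-0.0096  0.0011  0.0083] [-3.15  1.23  4.16] | [ -2.  15. -31.  58. -60. -28.] c 3e-19 dq 6.8
[-0.0097  0.0013  0.0081] [-3.15  1.23  4.16] | [ -1.  18. -30.  58. -63. -34.] c 3e-18 dq 6.2
[-0.0097  0.0016  0.008 ] [-3.15  1.23  4.16] | [ -1.  21. -29.  58. -65. -40.] c 8e-19 dq 5.7
[-0.0098  0.0019  0.0079] [-3.15  1.23  4.16] | [ -0.  23. -28.  56. -68. -45.] c 2e-18 dq 5.2
[-0.0098  0.0022  0.0078] [-3.15  1.23  4.16] | [  0.  26. -26.  55. -71. -50.] c 5e-18 dq 4.8
[-0.0098  0.0024  0.0077] [-3.15  1.23  4.16] | [  1.  29. -25.  53. -73. -54.] c 6e-18 dq 4.4
```

Feasible all the way.

```bash
python3 -m handwheel '[[-1,-0.0082,0,0.0097,-3.15,1.23,4.16],[-1,-0.0085,0,0.0095,-3.15,1.23,4.16],[-1,-0.0087,0,0.0093,-3.15,1.23,4.16],[-1,-0.0089,0,0.0091,-3.15,1.23,4.16],[-1,-0.009,0.0003,0.0089,-3.15,1.23,4.16],[-1,-0.0092,0.0005,0.0087,-3.15,1.23,4.16],[-1,-0.0093,0.0007,0.0086,-3.15,1.23,4.16],[-1,-0.0095,0.0009,0.0084,-3.15,1.23,4.16]]'
python3 -m handwheel '[[-1,-0.0096,0.0011,0.0083,-3.15,1.23,4.16],[-1,-0.0097,0.0013,0.0081,-3.15,1.23,4.16],[-1,-0.0097,0.0016,0.008,-3.15,1.23,4.16],[-1,-0.0098,0.0019,0.0079,-3.15,1.23,4.16],[-1,-0.0098,0.0022,0.0078,-3.15,1.23,4.16],[-1,-0.0098,0.0024,0.0077,-3.15,1.23,4.16],[-1,0,0,0,0,0,0],[-1,0,0,0,0,0,0]]'
python3 - <<'E'
from go import *
path(-110,.03,3)
import cv2
o=r.observe();R=np.array(o['tcp_rot']);p=np.array(o['eef_pos'])
# check: predicted marker pixels against colours in scene camera: axis points from cap end (0) to tail (.1)
for n in("scene","top"):
    im=camera(n);np.save(n+"7",im);c=calibration(n);cap=p+R@[-.0618,0,.0286];t=R@[.8192,0,-.5736]
    for s in(-.012,-.006,0,.006,.02,.034,.04,.046,.06,.08,.09,.096,.102,.108):
        q=c["camera_matrix"]@(np.array(c["R"])@(cap+s*t)+c["t"]);u,v=q[:2]/q[2];print(n,s,int(u),int(v),im[int(round(v)),int(round(u))])
E
```

```text
time_s: 23.7
eef_pos: [0.5069, -0.3668, 0.2221]
tcp_rot: [[0.214, -0.976, 0.044], [-0.674, -0.18, -0.717], [0.707, 0.123, -0.696]]
force: [0.3, -0.4, -0.1]
opening: 0.029
gripper_force: 59.9
time_s: 24.7
eef_pos: [0.4914, -0.365, 0.149]
tcp_rot: [[-0.197, -0.941, -0.277], [-0.541, 0.339, -0.769], [0.818, -0.002, -0.576]]
force: [-1.0, -0.2, -0.5]
opening: 0.0294
gripper_force: 59.9
rv [-0.18224588  0.14474699  0.01251538] 0.23307056014958583 to [ 0.48988917 -0.36479442  0.09702788]
[-0.0141  0.0005  0.01  ] [-0.06  0.05  0.  ] | [  0.  30. -25.  54. -72. -56.] c 1e-18 dq 1.8
[-0.0141  0.0005  0.01  ] [-0.06  0.05  0.  ] | [  0.  31. -26.  55. -71. -58.] c 1e-18 dq 1.8
[-0.0141  0.0005  0.01  ] [-0.06  0.05  0.  ] | [  0.  32. -27.  55. -69. -60.] c 1e-18 dq 1.9
scene -0.012 108 254 [42 38 35]
scene -0.006 107 252 [42 37 35]
scene 0 107 250 [40 35 33]
scene 0.006 106 248 [41 36 35]
scene 0.02 105 243 [41 38 34]
scene 0.034 103 238 [86 80 66]
scene 0.04 102 236 [93 88 72]
scene 0.046 102 234 [13 11 12]
scene 0.06 100 229 [16 19 17]
scene 0.08 98 221 [112 105  86]
scene 0.09 97 217 [176 185 182]
scene 0.096 96 215 [174 184 182]
scene 0.102 95 213 [177 188 177]
scene 0.108 95 210 [175 184 155]
top -0.012 419 200 [6 8 8]
top -0.006 420 199 [8 8 7]
top 0 421 199 [7 7 7]
top 0.006 422 199 [6 7 7]
top 0.02 425 198 [12 12 12]
top 0.034 428 198 [25 24 22]
top 0.04 429 198 [42 39 33]
top 0.046 430 197 [70 65 52]
top 0.06 433 197 [83 79 62]
top 0.08 437 196 [156 163 149]
top 0.09 439 195 [157 166 167]
top 0.096 441 195 [157 167 173]
top 0.102 442 195 [156 167 179]
top 0.108 444 194 [157 167 179]
```

Run:
```python
from h import *
o=r.observe();R=np.array(o['tcp_rot']);p=np.array(o['eef_pos']);c=calibration("scene")
cap=p+R@[-.0618,0,.0286];t=R@[.8192,0,-.5736];a=R[:,1];b=np.cross(a,t)
for i,j in((1,1),(1,-1),(-1,-1),(-1,1)):
  for s in(0,):
    q=c["camera_matrix"]@(np.array(c["R"])@(cap+.016*(i*a+j*b)+s*t)+c["t"]);print("corner",i,j,q[:2]/q[2])
im=np.load("scene7.npy").astype(int)
for v in range(238,272,2):print(v,''.join('#' if im[v,u].sum()<160 else ('+' if im[v,u].sum()<300 else '.') for u in range(80,140)))
```

```text
corner 1 1 [114.17255517 243.04316616]
corner 1 -1 [ 98.25079001 246.92247747]
corner -1 -1 [ 99.72600117 257.80513729]
corner -1 1 [116.04472039 253.72322959]
238 ...............++++++++++++++####...........................
240 ...............++++++++++++##++##+..........................
242 ...............+####+#############+.........................
244 ................###################.........................
246 ................+##################+........................
248 .................+#################+........................
250 ..................+#################........................
252 ...................#################....................++.+
254 ....................###########+++.................+++.....+
256 .....................###++++....................+++.....++++
258 ...................+.......++++++++##+++++++++####++++++++++
260 .......................++#++++++++++++++++++++++++++++++++++
262 ...................++#++++.++++++++#++++++++++++++++++++++++
264 ............++...+++++....+++###+++##+++++++++++++++++++++++
266 ............+.++++++++++++++++###++##++++#++++++++#+######++
268 .............+++++++++++++###++++++++++####+++++++++++#+++++
270 ...........+++++++++++++++++++++++++++#++#++++++++++++++++++
```

The cap's bottom corners sit within 1 px of the prediction, so the pose model holds. Lowering.

```bash
python3 -c "
from go import *
path(-110,.008,7)" | tail -8
```

```text
rv [-0.17957471  0.15533504 -0.06865015] 0.24716167799694105 to [ 0.48988917 -0.36479442  0.07502788]
[-0.0087  0.0003  0.0061] [-0.03  0.02 -0.01] | [  1.  30. -25.  54. -72. -55.] c 7e-22 dq 1.1
[-0.0087  0.0003  0.0061] [-0.03  0.02 -0.01] | [  0.  30. -26.  54. -72. -56.] c 7e-22 dq 1.1
[-0.0087  0.0002  0.0061] [-0.03  0.02 -0.01] | [  0.  31. -26.  54. -71. -58.] c 7e-22 dq 1.1
[-0.0087  0.0002  0.0061] [-0.03  0.02 -0.01] | [  0.  32. -27.  55. -70. -59.] c 7e-22 dq 1.1
[-0.0087  0.0002  0.0061] [-0.03  0.02 -0.01] | [  0.  33. -27.  55. -69. -60.] c 7e-22 dq 1.1
[-0.0087  0.0002  0.0061] [-0.03  0.02 -0.01] | [  0.  33. -28.  56. -68. -61.] c 7e-22 dq 1.1
[-0.0087  0.0002  0.0061] [-0.03  0.02 -0.01] | [ -0.  34. -28.  56. -68. -62.] c 7e-22 dq 1.1
```

```bash
python3 -m handwheel '[[-1,-0.0087,0.0002,0.0061,-0.03,0.02,0],[-1,-0.0087,0.0002,0.0061,-0.03,0.02,0],[-1,-0.0087,0.0002,0.0061,-0.03,0.02,0],[-1,-0.0087,0.0002,0.0061,-0.03,0.02,0],[-1,-0.0087,0.0002,0.0061,-0.03,0.02,0],[-1,-0.0087,0.0002,0.0061,-0.03,0.02,0],[-1,-0.0087,0.0002,0.0061,0,0,0],[-1,0,0,0,0,0,0]]'
python3 -m handwheel '[[-1,-0.0008,0,0.0006,0,0,0],[-1,0,0,0,0,0,0],[-1,-0.0008,0,0.0006,0,0,0],[-1,0,0,0,0,0,0],[-1,0,0,0,0,0,0],[-1,0,0,0,0,0,0],[-1,0,0,0,0,0,0],[-1,0,0,0,0,0,0]]'; python3 fin.py
```

```text
time_s: 25.8
eef_pos: [0.4902, -0.3645, 0.0734]
tcp_rot: [[-0.196, -0.939, -0.282], [-0.539, 0.344, -0.769], [0.819, 0.001, -0.573]]
force: [-0.1, 0.5, -1.7]
opening: 0.029
gripper_force: 59.9
time_s: 26.8
eef_pos: [0.4906, -0.3645, 0.0723]
tcp_rot: [[-0.197, -0.939, -0.282], [-0.538, 0.344, -0.769], [0.819, -0.0, -0.573]]
force: [0.7, 1.4, 0.6]
opening: 0.0292
gripper_force: 60.0
[-3.77181856e-02  3.44812506e+01 -2.82691427e+01  5.63428796e+01
 -6.75940587e+01 -6.22962188e+01] [ 0.4905679  -0.3645419   0.07229123]
tail [ 1.08660044e-03 -2.65017623e-04  1.00005315e+00] cap [ 0.4947153  -0.35327033  0.00526176]
turn [ 0.03651841 -0.00714579  0.05217204] then shift [0.00027031 0.00066723 0.00038443] down unit [-0.81915594  0.00139998  0.57356916] capz 0.0052633184327348925
```

```bash
python3 -m handwheel '[[-1,-0.0006,0,0.0004,0,0,0],[-1,0,0,0,0,0,0],[-1,-0.0006,0,0.0004,0,0,0],[-1,0,0,0,0,0,0],[-1,0,0,0,0,0,0],[-1,0,0,0,0,0,0],[-1,0,0,0,0,0,0],[-1,0,0,0,0,0,0]]'
```

```text
time_s: 27.8
eef_pos: [0.4906, -0.3647, 0.0721]
tcp_rot: [[-0.198, -0.939, -0.281], [-0.537, 0.344, -0.77], [0.82, -0.001, -0.572]]
force: [-0.9, 2.3, 7.3]
opening: 0.0295
gripper_force: 60.6
```

Contact at about 7 N. Release and retreat.

```bash
python3 -m handwheel '[[0.2,0,0,0,0,0,0],[1,0,0,0,0,0,0],[1,0,0,0,0,0,0],[1,0,0,0,0,0,0],[1,0,0,0,0,0,0],[1,0,0,-0.005,0,0,0],[1,0,0,-0.01,0,0,0],[1,0,0,-0.02,0,0,0]]'
python3 -m handwheel '[[1,0,0,-0.025,0,0,0],[1,0,0,-0.025,0,0,0],[1,0,0,-0.025,0,0,0],[1,0,0,-0.025,0,0,0],[1,0,0,-0.025,0,0,0],[1,0,0,0,0,0,0],[1,0,0,0,0,0,0],[1,0,0,0,0,0,0]]'
python3 - <<'E'
from h import *
im=camera("scene").astype(int);top=camera("top").astype(int);s0=np.load("scene.npy").astype(int);t0=np.load("top.npy").astype(int);c=calibration("scene");ct=calibration("top")
C=np.array([.494,-.3535,.005])
for z in(0,.01,.03,.05,.09,.1):
    q=c["camera_matrix"]@(np.array(c["R"])@(C+[0,0,z])+c["t"]);g=ct["camera_matrix"]@(np.array(ct["R"])@(C+[0,0,z])+ct["t"]);print(z,q[:2]/q[2],g[:2]/g[2])
for v in range(226,304,2):print(v,''.join('#' if im[v,u].sum()<200 else('W' if im[v,u,2]>im[v,u,0]-8 and im[v,u].sum()>330 else('o' if im[v,u,0]-im[v,u,2]>45 else '.')) for u in range(78,150)))
print()
for v in range(178,230,2):print(v,''.join('W' if top[v,u,2]>top[v,u,0] and top[v,u].sum()>330 else('#' if top[v,u].sum()<200 else('o' if top[v,u,0]-top[v,u,2]>45 else '.')) for u in range(380,445)))
for n,(a,b,e,f) in {"mug":(240,340,150,205),"eraser":(230,255,300,335)}.items():
    print(n,np.abs(im-s0)[a:b,e:f].sum(2).max(),np.mean(np.abs(im-s0)[a:b,e:f]))
E
```

```text
time_s: 28.8
eef_pos: [0.5002, -0.337, 0.0913]
tcp_rot: [[-0.197, -0.939, -0.283], [-0.538, 0.344, -0.769], [0.819, 0.001, -0.573]]
force: [0.7, 0.5, -0.3]
opening: 0.0853
gripper_force: 0.0
time_s: 29.8
eef_pos: [0.5349, -0.2418, 0.1621]
tcp_rot: [[-0.197, -0.939, -0.283], [-0.538, 0.345, -0.769], [0.819, 0.001, -0.573]]
force: [0.3, 0.1, -0.2]
opening: 0.0853
gripper_force: 0.0
0 [114.10645316 274.78147832] [409.02775515 203.25908365]
0.01 [113.19815361 271.69206269] [410.5564084 202.9184246]
0.03 [111.3451918  265.38955037] [413.716711   202.21415393]
0.05 [109.44210705 258.91655395] [417.02222949 201.47752201]
0.09 [105.47720751 245.43066981] [424.11087845 199.89782277]
0.1 [104.45129369 241.94121066] [425.99103201 199.47883219]
226 ........................................................................
228 ........................................................................
230 ........................................................................
232 ........................................................................
234 .............................................
[... 3821 characters left out ...]
o..............
212 .........oooooooooooooooooooooooooo#########oooooo...............
214 ..........ooooooooooooooooooooooooooooooooooooooo................
216 ...........ooooooooooooooooooooooooooooooooooooo.................
218 .............oooooooooooooooooooooooooooooooooo..................
220 ...............oooooooooooooooooooooooooooooo....................
222 .................ooooooooooooooooooooooooo.......................
224 .....................ooooooooooooooooo...........................
226 .................................................................
228 .................................................................
mug 216 20.567757575757575
eraser 69 18.25257142857143
```

The marker stands upright in the middle of the coaster. The arm is clear of it and the stick was left behind the organiser.

```bash
python3 -c "
from h import *
im=camera('top').astype(int);t0=np.load('top.npy').astype(int)
for n,(a,b,e,f) in {'mug':(100,145,370,420),'eraser':(115,140,235,260)}.items():
    g=lambda i:np.argwhere(i[a:b,e:f].sum(2)<170).mean(0) if n=='mug' else np.argwhere(i[a:b,e:f,2]>i[a:b,e:f,0]-3).mean(0)
    print(n,g(t0),g(im))
print(r.close_job())"
```

```text
mug [23.84210526 23.72217429] [25.24627607 21.67725919]
eraser [10.48214286 11.42857143] [24. 24.]
the job is handed in; nothing more can be done
None
```

The job is handed in: the fat marker was pushed out with the stick, pulled from tunnel A and stood upright on its cap in the middle of the coaster nearest the base, with the stick lying on the desk behind the organiser. I viewed 11 pictures, one over the limit of 10. The last image check, printed as I handed in, did not confirm that the mug (blob shifted about 2 px) or the eraser (no usable match) had stayed still, though the arm's planned path stayed clear of both.

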